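Catch hex nuts from a gravity feeder and pour them into the kit tray

TASK

Get all five hex nuts out of the gravity feeder and into the aluminium tray: first set the yellow bin, which was left standing on its end, upright on the black mat and let go of it; then take it up again another way, hold it under the chute and gently lift the gate with the bin's own rims, so that every nut slides into the held bin, and pour the nuts from the bin into the tray. Finally stand the empty bin upright on the black mat and let go, the gate shut again, without touching the gate with the gripper, pushing the tray about, or moving or tipping the bottle, the steel cup or the black ring.

Things in the scene. Friction and masses are not known exactly. Their poses are not given: they have to be found in the camera images.
- bin: yellow plastic parts bin, open-topped, 120 (x) x 62 (y) x 70 mm high (z), 3 mm walls, 0.12 kg, fairly slippery. Origin: centre of its underside; z up out of its mouth, x to its pouring front. It starts on the mat on its rear end: x axis up, mouth facing the robot within 1.2 rad of yaw, origin 60 mm above the mat. Grip it across the 62 mm width, on the outside of its side walls
- bin_rear (a point): middle of the rear wall's top rim, at x = -60, y = 0, z = 70 mm in the bin's frame. The side walls are 70 mm high from the rear end to x = 22, and 46 mm high from there to the front at x = 60
- bin_spout (a point): middle of the bin's spout edge (front rim), at x = 60, y = 0, z = 43 mm in the bin's frame. The flat floor ends at x = 20; from there the front wall slopes up and outwards at 45 degrees to this edge, between the side walls
- mat: black rubber mat fixed to the bench, 300 (x) x 220 (y) x 3 mm thick; origin at the centre of its underside, at bench height
- feeder: gravity feeder fixed to the bench, left or right of the mat (the tray is on the other side): an aluminium chute sloping down at 32 degrees to the feeder's -x, on two legs and a base plate (10 mm thick) that stand 70 mm and more behind the lip. Origin on the bench right below the lip; z up; the chute climbs along +x. Highest point 0.34 m. Nuts leave it at up to about 0.6 m/s, to -x
- chute_lip (a point): middle of the chute floor's lower end edge, 200 mm above the bench. The chute is 200 mm long, 44 mm wide outside, 38 inside, its sides 34 mm high. There is free space below the lip, in front of it, and for 65 mm behind it under the chute
- gate (a joint): upright sheet-steel gate just in front of the lip that holds the nuts back; slides straight up 50 mm (value in m, 0 = shut) and drops shut by its own weight (about 1 N) when let go. The nuts can pass from about 0.028 m on
- gate_tabs (a point): underside of the gate's two lifting tabs, midway between them: 155 mm above the bench when shut, 19 mm in front of the lip; moves with the gate. Each tab is flat, 32 mm long (3 to 35 mm in front of the lip), 15 wide (23 to 38 mm off the middle), with 46 mm clear between. The bin's side walls, rising from below, lift both by their rims, and the nuts drop between the tabs
- tray: loose open aluminium tray, 170 (x) x 130 (y) x 45 mm high, 4 mm walls and floor, 0.7 kg; origin at the centre of its underside
- glue: bystander: closed blue plastic bottle, diameter 40, 105 mm high, upright beside the mat's near end; origin at the centre of its foot
- tin: bystander: open steel cup, diameter 54, 85 mm high, upright beside the mat's other near corner (bottle and cup may be exchanged); origin at the centre of its foot
- flange: bystander: flat black ring, diameter 100, 10 mm thick, lying beyond the mat; origin at the centre of its underside
- nut0: one of five alike large steel hex nuts, 27 mm across flats, 31 across corners, 16 mm thick, 45 g, slippery; they start lying in file on the chute behind the gate, number 0 being the lowest. Origin at the centre of one flat face
- nut1: one of five alike large steel hex nuts, 27 mm across flats, 31 across corners, 16 mm thick, 45 g, slippery; they start lying in file on the chute behind the gate, number 1 being number 2 from the bottom. Origin at the centre of one flat face
- nut2: one of five alike large steel hex nuts, 27 mm across flats, 31 across corners, 16 mm thick, 45 g, slippery; they start lying in file on the chute behind the gate, number 2 being number 3 from the bottom. Origin at the centre of one flat face
- nut3: one of five alike large steel hex nuts, 27 mm across flats, 31 across corners, 16 mm thick, 45 g, slippery; they start lying in file on the chute behind the gate, number 3 being number 4 from the bottom. Origin at the centre of one flat face
- nut4: one of five alike large steel hex nuts, 27 mm across flats, 31 across corners, 16 mm thick, 45 g, slippery; they start lying in file on the chute behind the gate, number 4 being number 5 from the bottom. Origin at the centre of one flat face
Not all that is in view belongs to the job. Several things look just like the bin: the one meant starts farthest from the robot's base.

How it is judged (in metres and radians):
On the way, in this order (a step that is already met when the one before it is completed fails the run):
1. the bin stands upright on the mat, let go (angle between bin's own z axis and vertical below 0.1 rad and x of bin in the frame of mat between -0.15 and 0.15 m and y of bin in the frame of mat between -0.11 and 0.11 m and z of bin in the frame of mat between -0.001 and 0.01 m and contact force between the fingers and bin below 0.1 N and linear speed of bin below 0.02 m/s), for 0.2 s.
2. all five nuts are in the bin while it is held at least 25 mm clear of the bench (x of nut0 in the frame of bin between -0.06 and 0.06 m and y of nut0 in the frame of bin between -0.031 and 0.031 m and z of nut0 in the frame of bin between -0.002 and 0.072 m and x of nut1 in the frame of bin between -0.06 and 0.06 m and y of nut1 in the frame of bin between -0.031 and 0.031 m and z of nut1 in the frame of bin between -0.002 and 0.072 m and x of nut2 in the frame of bin between -0.06 and 0.06 m and y of nut2 in the frame of bin between -0.031 and 0.031 m and z of nut2 in the frame of bin between -0.002 and 0.072 m and x of nut3 in the frame of bin between -0.06 and 0.06 m and y of nut3 in the frame of bin between -0.031 and 0.031 m and z of nut3 in the frame of bin between -0.002 and 0.072 m and x of nut4 in the frame of bin between -0.06 and 0.06 m and y of nut4 in the frame of bin between -0.031 and 0.031 m and z of nut4 in the frame of bin between -0.002 and 0.072 m and height (world z) of bin above 0.025 m), for 0.2 s.
3. all five nuts are in the tray while the bin is still held up off the bench, gripped (x of nut0 in the frame of tray between -0.085 and 0.085 m and y of nut0 in the frame of tray between -0.065 and 0.065 m and z of nut0 in the frame of tray between -0.002 and 0.05 m and x of nut1 in the frame of tray between -0.085 and 0.085 m and y of nut1 in the frame of tray between -0.065 and 0.065 m and z of nut1 in the frame of tray between -0.002 and 0.05 m and x of nut2 in the frame of tray between -0.085 and 0.085 m and y of nut2 in the frame of tray between -0.065 and 0.065 m and z of nut2 in the frame of tray between -0.002 and 0.05 m and x of nut3 in the frame of tray between -0.085 and 0.085 m and y of nut3 in the frame of tray between -0.065 and 0.065 m and z of nut3 in the frame of tray between -0.002 and 0.05 m and x of nut4 in the frame of tray between -0.085 and 0.085 m and y of nut4 in the frame of tray between -0.065 and 0.065 m and z of nut4 in the frame of tray between -0.002 and 0.05 m and height (world z) of bin above 0.025 m and contact force between the fingers and bin above 1 N), for 0.1 s.
At the end, for the whole second after the job is handed in: All five nuts lie inside the tray (within its 170 x 130 mm walls and 45 mm height), at rest; the bin stands upright (within 0.1 rad) on the black mat (its centre over the mat, its underside within 7 mm of the mat's top), at rest and let go; the gate is shut (below 6 mm) (all of step 1 and x of nut0 in the frame of tray between -0.085 and 0.085 m and y of nut0 in the frame of tray between -0.065 and 0.065 m and z of nut0 in the frame of tray between -0.002 and 0.05 m and x of nut1 in the frame of tray between -0.085 and 0.085 m and y of nut1 in the frame of tray between -0.065 and 0.065 m and z of nut1 in the frame of tray between -0.002 and 0.05 m and x of nut2 in the frame of tray between -0.085 and 0.085 m and y of nut2 in the frame of tray between -0.065 and 0.065 m and z of nut2 in the frame of tray between -0.002 and 0.05 m and x of nut3 in the frame of tray between -0.085 and 0.085 m and y of nut3 in the frame of tray between -0.065 and 0.065 m and z of nut3 in the frame of tray between -0.002 and 0.05 m and x of nut4 in the frame of tray between -0.085 and 0.085 m and y of nut4 in the frame of tray between -0.065 and 0.065 m and z of nut4 in the frame of tray between -0.002 and 0.05 m and value of joint gate below 0.006 m and linear speed of each of nut0, nut1, nut2, nut3, nut4 below 0.05 m/s); the robot touches nothing.
It fails at once if the bottle, steel cup or black ring is shifted more than 25 mm or tipped (distance of any of glue, tin, flange from where it was at the start of the episode above 0.025 m or angle between any of glue, tin, flange's own z axis and vertical above 0.3 rad).
It fails at once if the tray is pushed more than 40 mm (distance of tray from where it was at the start of the episode above 0.04 m).
It fails at once if the gate is worked by the gripper instead of the bin (contact force between any of the fingers, the arm and gate above 1 N).
It fails at once if the bin is rammed up against the gate (over 25 N) (contact force between bin and gate above 25 N).
It also fails if it takes over 72 s, if anything falls off the work surface, if the arm or the gripper's body presses on something with over 40 N, if the wrist force passes 120 N, or if a joint passes its speed limit or range.

ROBOT

A 6-joint arm with a two-finger parallel gripper is mounted at the origin on the work surface. World frame = base frame: x ahead of the robot, y to its left, z up, the work surface at z = 0. Lengths are in mm, angles in rad, forces in N, time in s.
With the tool pointing down it reaches from about 275 to 825 mm from the base axis. Payload 4.9 kg.
Tool frame: the origin (TCP) lies at the very end of the fingers, on their centre line; the grasp point (between the pads) lies 19 mm behind it; z points along the fingers, y is the line along which they close (so a half turn about z gives the same grasp; the last joint's range is limited). The gripper opens to 85 mm and grips with 20 to 120 N. Pads are 22 mm wide; open, the fingers measure 114 mm over their backs; the gripper's body (76 mm by 85 mm) begins 54 mm behind the grasp point. The pads swing forward as they close: fully open they stand 13 mm farther back than shut.
Start: joints at [1.062, 0.326, -0.193, 1.052, 0, 1.437], TCP at [201.343, 511.839, 205.581] pointing down, gripper open.
Joint ranges: [-2.65, 2.65], [-0.97, 1.79], [-1.3, 1.35], [-1.93, 2.1], [-1.47, 1.37], [-3.14, 3.14]. Speed limits (rad/s): [2.57, 2.57, 3.14, 3.14, 3.14, 3.14].

INTERFACE

Orientations are given as [roll, pitch, yaw] about the fixed x, y, z axes, in that order (R = Rz(yaw) Ry(pitch) Rx(roll)).
In Python, from bench import bot, solve_ik, imaging gives the robot as it stands. Calls block until the motion is done:
- bot.move_ptp(position, orientation): joint-space move of the TCP to a pose.
- bot.movel(position, rot=None, max_speed=150, threshold=None): straight line of the TCP; rot=None keeps the orientation; max_speed is the mean speed in mm/s. With threshold (N) it stops when the force on the tool has changed by that much, and returns True; else False.
- bot.move_j(angles): joint-space move.
- bot.grip(opening, effort=None): opening from 0.0 (shut) to 1.0 (fully open); effort is the grip in N (None keeps the last); returns when the fingers have stopped.
- bot.dwell(seconds).
- solve_ik(position, orientation): joint angles nearest the present ones, or None.
- bot.get_state(): the state.
- imaging.capture(name): name is "scene" or "top" or "wrist"; returns the picture (400x640x3 uint8, blue, green, red); there is no depth.
- imaging.camera_model(name): a dict with "K" (3x3 intrinsics, pixels), "k1" (the pictures are not rectified: a ray, as slopes to the right and down, at radius r is drawn at 1 + k1 r^2 times it, then the intrinsics apply), "position" and "rotation" of the camera in the world. Camera axes: x right, y up, looking along -z (the intrinsics and any distortion apply to the point x, -y, -z); pixel columns grow to the right and rows downward; lengths in mm; the calibration is good to about 2 mm. A picture is of the moment at which its call begins: read the wrist's pose just before it. camera_model takes no time and is no camera call; for the wrist camera it gives the pose at the moment of the call.
A pose or a line that the arm cannot do raises bot.IKError and nothing moves.
- bot.sign_off(): hands the job in; it is judged then, once.
The state is a dict: "t": time; "qpos": joint angles; "joint_velocities": joint speeds; "effort": joint torques, N m; "tcp_pos": TCP position; "orientation": TCP orientation; "contact_force": force on the tool from outside, world axes, zero at the start; "wrist_torque": the same for the moment, N m; "opening": opening from 0.0 (shut) to 1.0 (fully open); "gripper_force": force on a finger pad.
Only numpy, scipy, OpenCV 4.12 (cv2) and the standard library are available. Lean on these libraries where they do the work, as an engineer would, in place of code of your own. Each camera call takes 0.05 s, during which the arm holds its last target. There are 200 camera calls.

## Working session

There is one attempt and no reset: what is moved stays moved. The work goes in short steps, each a Python script; the robot and the scene stay as the last script left them, time stands still between calls to the robot, and variables do not carry over. Pictures are saved under pics/ and viewed, at most 10 in all, crops included, and the job is handed in when it is done.

```bash
ls; mkdir -p pics; python3 - <<'E'
from bench import bot, solve_ik, imaging
import cv2
for n in("scene","top"):
    m=imaging.camera_model(n); print(n,m)
    cv2.imwrite(f"pics/{n}0.png",imaging.capture(n))
print(imaging.camera_model("wrist"))
print(bot.get_state())
E
```

```text
pics
scene {'K': array([[393.64087778,   0.        , 321.12955879],
       [  0.        , 393.64087778, 200.38649427],
       [  0.        ,   0.        ,   1.        ]]), 'k1': 0.00654469208995584, 'position': array([1360.47626681, -322.85607853,  809.09330319]), 'rotation': array([0.96477383, 0.00173506, 1.2351274 ])}
top {'K': array([[470.04133929,   0.        , 317.90573144],
       [  0.        , 470.04133929, 203.01012956],
       [  0.        ,   0.        ,   1.        ]]), 'k1': -0.04625143561790658, 'position': array([ 419.01843277,  -20.1478793 , 1462.36283463]), 'rotation': array([ 0.06532138, -0.015272  , -1.56202699])}
{'K': array([[339.35869148,   0.        , 321.39986421],
       [  0.        , 339.35869148, 197.9379381 ],
       [  0.        ,   0.        ,   1.        ]]), 'k1': 0.017617387170865265, 'position': array([139.4605898 , 537.29750682, 373.34403532]), 'rotation': array([-0.27009233,  0.00130086,  1.19466301])}
{'t': 0.1, 'qpos': array([ 1.06182363e+00,  3.26819536e-01, -1.93468587e-01,  1.05199972e+00,
       -2.38370403e-05,  1.43659534e+00]), 'joint_velocities': array([-0.00100162, -0.00093165,  0.0013242 , -0.00128394, -0.00039947,
       -0.00013117]), 'effort': array([ 1.17655629e-03, -4.44238615e+01,  2.63037926e+01,  7.88562465e-03,
       -8.36573349e-05, -3.15162914e-06]), 'tcp_pos': array([201.06098134, 511.34367905, 204.91332203]), 'orientation': array([-3.14011136e+00, -1.75939412e-04,  2.76682084e+00]), 'contact_force': array([0.29190101, 0.30743671, 0.33415596]), 'wrist_torque': array([-0.03191688,  0.0389655 ,  0.02261193]), 'gripper_force': 0.0, 'opening': 0.9987051826399305}
```

View pics/scene0.png

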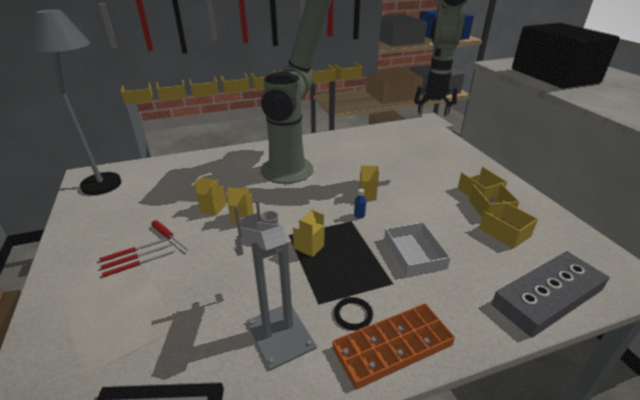

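View pics/top0.png

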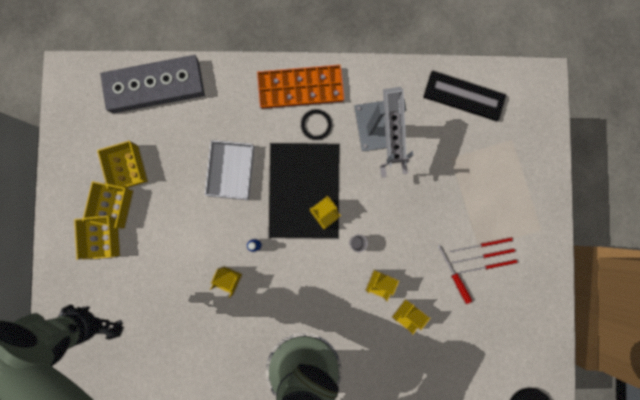

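The top view shows these yellow-bin candidates:
- **Standing on end:** (324,211) on the mat, and (226,281), (382,285) and (410,318), which are nearer the base.
- **Upright, far left:** (122,163), (108,203) and (97,240).

The only one standing on its end on the mat is (324,211). It is also the farthest of the four standing ones, so it fits the description. The feeder is at about (395,125), to the right of the mat. The tray is at (232,170), the bottle at (254,245), the cup at (358,243) and the ring at (317,125). Next I'll check the bin and the feeder in one enlarged crop.

```bash
cat > h.py <<'E'
from bench import bot, solve_ik, imaging
import cv2, numpy as np
from scipy.spatial.transform import Rotation as R
def rays(m,uv):
    uv=np.atleast_2d(np.asarray(uv,float))
    K=m["K"]; d=(uv-[K[0,2],K[1,2]])/[K[0,0],K[1,1]]
    s=d.copy()
    for _ in range(8): s=d/(1+m["k1"]*(s**2).sum(1,keepdims=True))
    v=np.c_[s[:,0],-s[:,1],-np.ones(len(s))]
    return R.from_euler('xyz',m["rotation"]).apply(v)
def onz(m,uv,z):
    r=rays(m,uv); p=m["position"]; return p+r*((z-p[2])/r[:,2])[:,None]
def proj(m,P):
    q=R.from_euler('xyz',m["rotation"]).inv().apply(np.atleast_2d(P)-m["position"])
    s=np.c_[-q[:,0]/q[:,2],q[:,1]/q[:,2]]; s=s*(1+m["k1"]*(s**2).sum(1,keepdims=True))
    return s*[m["K"][0,0],m["K"][1,1]]+[m["K"][0,2],m["K"][1,2]]
def tri(m1,u1,m2,u2):
    a=rays(m1,u1)[0];b=rays(m2,u2)[0];A=np.c_[a,-b]
    s=np.linalg.lstsq(A,m2["position"]-m1["position"],rcond=None)[0]
    p,q=m1["position"]+a*s[0],m2["position"]+b*s[1]
    return (p+q)/2,np.linalg.norm(p-q)
M={n:imaging.camera_model(n) for n in("scene","top")}
def tool(pitch,yaw,flip=0):
    "tool z: pitched down by 'pitch' from horizontal heading yaw; tool y horizontal; camera (+x) up"
    z=np.array([np.cos(pitch)*np.cos(yaw),np.cos(pitch)*np.sin(yaw),-np.sin(pitch)])
    y=np.array([-np.sin(yaw),np.cos(yaw),0])*(1 if flip else -1)
    x=np.cross(y,z); return R.from_matrix(np.c_[x,y,z]).as_euler('xyz')
E
python3 - <<'E'
from h import *
t=cv2.imread("pics/top0.png");s=cv2.imread("pics/scene0.png")
def rect(mask,z,m):
    c=max(cv2.findContours(mask,cv2.RETR_EXTERNAL,cv2.CHAIN_APPROX_NONE)[0],key=cv2.contourArea)
    P=onz(M[m],c[:,0,:]+0.0,z)[:,:2].astype(np.float32); return cv2.minAreaRect(P)
g=t.max(2); mk=np.zeros(g.shape,np.uint8); mk[135:245,262:345]=(g[135:245,262:345]<45)*255
print("mat",rect(mk,3,"top"))
mk[:]=0; hsv=cv2.cvtColor(t,cv2.COLOR_BGR2HSV)
print("tray corners rim",onz(M["top"],[(212,141),(260,146),(254,200),(206,195)],45).round(0).tolist())
for n,uv,z in(("glue",(252,243),80),("tin",(357,242),85),("flange",(317,124),10)): print(n,onz(M["top"],[uv],z).round())
def crop(im,x,y,w,h,k): return cv2.resize(im[y:y+h,x:x+w],None,fx=k,fy=k,interpolation=cv2.INTER_CUBIC)
A=crop(t,350,75,80,110,3.6);B=crop(s,225,190,110,110,3.6)
C=crop(t,290,180,80,57,3.6); C2=crop(s,285,200,110,57,3.6)
im=np.vstack([np.hstack([A,B]),np.hstack([C,C2])]); print(im.shape)
cv2.imwrite("pics/crop1.png",im[:600])
# ik probes
for nm,p,pi,yaws in(("fill",(520,-180,150),.5,(0,)),("pour",(520,180,170),2.2,(0,.4,1.2,-.5)),("pour",(520,180,170),2.5,(0,.4,1.2,-.5)),("flip",(500,-30,70),.2,(0,.6,-.6))):
  for y in yaws:
    for f in(0,1):
      q=solve_ik(p,tool(pi,y,f)); print(nm,pi,y,f,None if q is None else np.round(q,2))
E
```

```text
mat ((555.11962890625, 2.7003173828125), (210.48480224609375, 289.66748046875), 89.64522552490234)
tray corners rim [[698.0, 283.0, 45.0], [684.0, 137.0, 45.0], [519.0, 152.0, 45.0], [533.0, 297.0, 45.0]]
glue [[390. 152.  80.]]
tin [[ 396. -156.   85.]]
flange [[762. -36.  10.]]
(601, 684, 3)
fill 0.5 0 0 None
fill 0.5 0 1 None
pour 2.2 0 0 [ 0.15  0.91  0.53  1.81  0.09 -3.02]
pour 2.2 0 1 [0.15 0.91 0.53 1.81 0.09 0.12]
pour 2.2 0.4 0 [ 0.25  0.93  0.56  1.83 -0.09  3.02]
pour 2.2 0.4 1 [ 0.25  0.93  0.56  1.83 -0.09 -0.12]
pour 2.2 1.2 0 [ 0.44  0.78  0.28  1.56 -0.42  2.49]
pour 2.2 1.2 1 [ 0.44  0.78  0.28  1.56 -0.42 -0.65]
pour 2.2 -0.5 0 [ 0.02  0.8   0.32  1.65  0.3  -2.71]
pour 2.2 -0.5 1 [0.02 0.8  0.32 1.65 0.3  0.43]
pour 2.5 0 0 None
pour 2.5 0 1 None
pour 2.5 0.4 0 None
pour 2.5 0.4 1 None
pour 2.5 1.2 0 [ 0.51  1.04  0.57  1.91 -0.54  2.68]
pour 2.5 1.2 1 [ 0.51  1.04  0.57  1.91 -0.54 -0.46]
pour 2.5 -0.5 0 [-0.03  1.07  0.63  2.    0.37 -2.84]
pour 2.5 -0.5 1 [-0.03  1.07  0.63  2.    0.37  0.3 ]
flip 0.2 0 0 None
flip 0.2 0 1 None
flip 0.2 0.6 0 None
flip 0.2 0.6 1 None
flip 0.2 -0.6 0 None
flip 0.2 -0.6 1 None
```

View pics/crop1.png

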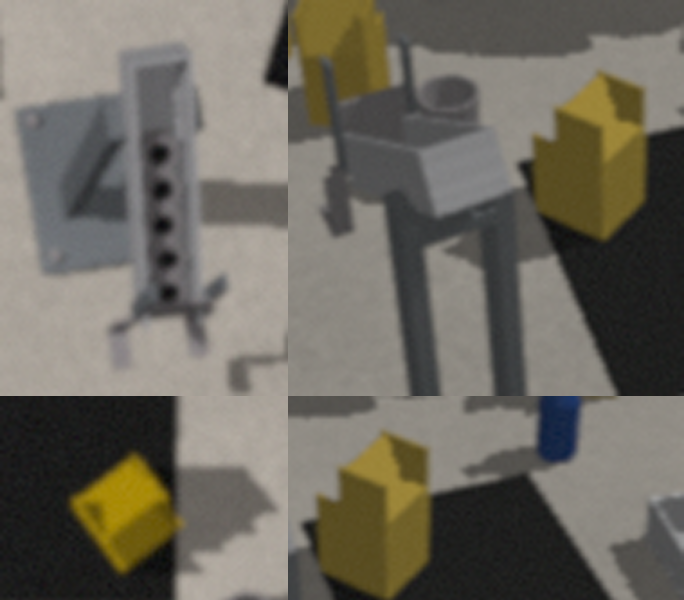

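In the crop, the top view shows the bin on the mat with corners at about (310,209), (327,196), (341,215) and (324,229). Its stepped side wall puts the mouth at the lower right, towards the robot and a bit to -y. The gate tabs are at about (384,172) and (405,168). Next I'll locate the gate and scan which tool pitches are reachable.

```bash
python3 - <<'E'
from h import *
T=onz(M["top"],[(384,171.7),(405,168)],157); print("tabs",T.round(1)); c=T.mean(0); d=T[0]-T[1]; print(np.linalg.norm(d),"feeder yaw",np.arctan2(-d[0],d[1]))
P=onz(M["top"],[(350+17/3.6,75+107/3.6),(350+43/3.6,75+275/3.6)],10); d=P[0]-P[1]; print("plate edge yaw",np.arctan2(d[1],d[0]))
q=onz(M["top"],[(350+159/3.6,75+155/3.6),(350+168/3.6,75+290/3.6)],0)
# nuts: heights on chute unknown -> intersect assuming z
f=lambda u,z: onz(M["top"],[(350+u[0]/3.6,75+u[1]/3.6)],z)[0]
a=f((168,290),225);b=f((159,155),292); print("nuts",a,b,np.arctan2(*(b-a)[1::-1]), np.linalg.norm((b-a)[:2]))
print("bin quad z=123",onz(M["top"],[(290+u/3.6,180+(v-396)/3.6) for u,v in((135,455),(72,498),(123,572),(183,522))],110).round(0).tolist())
def mn(p,yaw,lo,hi):
    ok=[round(x,2) for x in np.arange(lo,hi,.1) if solve_ik(p,tool(x,yaw,1)) is not None]
    return (min(ok),max(ok)) if ok else None
print("start",[mn((480,-35,z),.62,0,2.6) for z in(60,80,100)])
for X in(480,550,620):
  for yaw in(-.6,0,.6): print("mat",X,yaw,[mn((X,0,z),yaw,0,2.7) for z in(30,60)])
for z in(150,180): print("fill",[mn((x,c[1],z),y,0,2.7) for x in(c[0]-20,c[0]-50) for y in(-.3,0,.15)])
for yaw in(0,.8,1.57): print("pour",[mn((X,215,z),yaw,0,2.9) for X in(520,600,680) for z in(120,180)])
E
```

```text
tabs [[ 594.4 -224.   157. ]
 [ 605.6 -283.2  157. ]]
60.330568814495756 feeder yaw 0.18623959464248702
plate edge yaw 0.15373884272458072
nuts [ 629.03928096 -247.3394633   225.        ] [ 713.76768434 -229.08118377  292.        ] 0.21224622154223774 86.67333564076553
bin quad z=123 [[527.0, -68.0, 110.0], [492.0, -17.0, 110.0], [433.0, -59.0, 110.0], [474.0, -106.0, 110.0]]
start [(np.float64(0.2), np.float64(2.5)), (np.float64(0.2), np.float64(2.5)), (np.float64(0.2), np.float64(2.5))]
mat 480 -0.6 [(np.float64(0.8), np.float64(2.6)), (np.float64(0.7), np.float64(2.6))]
mat 480 0 [(np.float64(1.0), np.float64(2.6)), (np.float64(1.0), np.float64(2.6))]
mat 480 0.6 [(np.float64(0.3), np.float64(2.6)), (np.float64(0.3), np.float64(2.6))]
mat 550 -0.6 [(np.float64(0.3), np.float64(2.5)), (np.float64(0.3), np.float64(2.5))]
mat 550 0 [(np.float64(0.8), np.float64(2.4)), (np.float64(0.8), np.float64(2.4))]
mat 550 0.6 [(np.float64(0.2), np.float64(2.6)), (np.float64(0.2), np.float64(2.6))]
mat 620 -0.6 [(np.float64(0.3), np.float64(2.3)), (np.float64(0.2), np.float64(2.3))]
mat 620 0 [(
[... 1100 characters left out ...]
0), np.float64(2.8)), (np.float64(0.0), np.float64(2.7)), (np.float64(0.0), np.float64(2.7)), (np.float64(0.1), np.float64(2.5)), (np.float64(0.1), np.float64(2.5))]<stdin>:12: UserWarning: Gimbal lock detected. Setting third angle to zero since it is not possible to uniquely determine all angles.
<stdin>:14: UserWarning: Gimbal lock detected. Setting third angle to zero since it is not possible to uniquely determine all angles.
<stdin>:15: UserWarning: Gimbal lock detected. Setting third angle to zero since it is not possible to uniquely determine all angles.
<stdin>:16: UserWarning: Gimbal lock detected. Setting third angle to zero since it is not possible to uniquely determine all angles.
```

The feeder is at yaw ≈0.185 with the tab midpoint near (600,-254). The bin origin is near (509,-42) and its mouth faces heading 0.6+π. The cup stands near the approach line, so I'll come in steeply at pitch 0.9. First I'll take one close look from the stand-off.

```bash
cat >> h.py <<'E'
import warnings; warnings.filterwarnings("ignore")
def binpose(O,yaw,tilt):
    "bin rotation: x heading yaw, nose tilted down by tilt"
    return R.from_euler('ZY',[yaw,tilt]), np.array(O,float)
def tcp_for(rotO,G,th):
    "TCP pose for a grip at bin point G (x,z), tool at pitch th (relative to bin level) in the bin's xz plane"
    r,O=rotO; x,z=G
    P=r.apply([x+19*np.cos(th),0,z-19*np.sin(th)])+O
    Rt=r*R.from_matrix(np.c_[[-np.sin(th),0,-np.cos(th)],[0,1,0],[np.cos(th),0,-np.sin(th)]])
    return P,Rt.as_euler('xyz')
E
python3 - <<'E'
from h import *
b=binpose((509,-42,63),.6,-np.pi/2); th=.9+np.pi/2
p,o=tcp_for(b,(4,50),th); z=R.from_euler('xyz',o).apply([0,0,1]); print(p,z,o)
st=p-140*z; print(st,solve_ik(st,o),solve_ik(p,o))
for yw in(.3,): 
  for X in(560,580):
    e=binpose((X,10,4),yw,0); print(X,solve_ik(*tcp_for(e,(4,50),th)),[ (t,solve_ik(*tcp_for(e,(-40,40),t)) is not None) for t in(.5,.6,.7,.8)])
bot.move_ptp(st+[0,0,60],o); bot.movel(st)
m=imaging.camera_model("wrist"); im=imaging.capture("wrist"); cv2.imwrite("pics/w1.png",im)
import json; json.dump({k:np.array(v).tolist() for k,v in m.items()},open("w1.json","w"))
print(m["position"],bot.get_state()["t"])
E
```

```text
[477.48091932 -63.56336326  52.11678872] [ 0.51303685  0.35098739 -0.78332691] [-3.14159265  0.67079633 -2.54159265]
[ 405.65576096 -112.70159786  161.78255606] [-0.99298759  0.05728686 -0.87546229  0.65565382  0.67060096 -1.59912291] [-0.73383292  0.30962947 -0.99819495  0.07879534  0.64881079 -1.27174124]
560 [ 0.01181802  1.32277556  0.88145028  2.00887299 -0.22451039 -0.18222225] [(0.5, False), (0.6, False), (0.7, False), (0.8, True)]
580 None [(0.5, False), (0.6, False), (0.7, True), (0.8, True)]
[ 277.01889538 -200.4882776   251.9817244 ] 3.2667
```

View pics/w1.png

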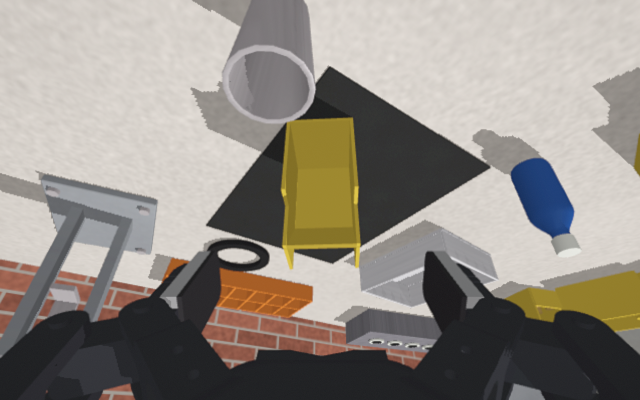

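The wrist picture (camera under the tool, so upside down) confirms the mouth faces the gripper. The bin's base corners are near (287,122) and (353,118), its rim steps near (283,190) and (358,188), and its top edge runs from (285,246) to (360,248). The cup is at the top, around (270,85). I'll turn these corners into a bin pose.

```bash
python3 - <<'E'
from h import *
import json; m={k:np.array(v) for k,v in json.load(open("w1.json")).items()}
im=cv2.imread("pics/w1.png"); hsv=cv2.cvtColor(im,cv2.COLOR_BGR2HSV)
mk=cv2.inRange(hsv,(20,120,60),(35,255,255)); mk[:, :260]=0; mk[:,380:]=0; mk[275:]=0; mk[:105]=0
for r in(122,130,150,170,188,200,220,240,247,255,262):
    c=np.nonzero(mk[r])[0]; print(r,c.min(),c.max()) if len(c) else print(r)
ys=np.nonzero(mk.any(1))[0]; print(ys.min(),ys.max())
for uv,z in(((287,121),3),((353,118),3),((283,190),85),((358,188),85),((286,247),123),((360,248),123)):
    print(uv,onz(m,[uv],z).round(1))
# prediction with present estimate
r,O=binpose((509,-42,63),.6,-np.pi/2)
print(proj(m,r.apply([[-60,31,70],[-60,-31,70],[22,31,70],[22,-31,70],[60,31,46],[60,-31,46]])+O).round())
E
```

```text
122 288 353
130 286 353
150 284 355
170 282 356
188 281 358
200 284 357
220 284 358
240 282 360
247 282 359
255 286 359
262 288 358
117 268
(287, 121) [[ 475.3 -104.4    3. ]]
(353, 118) [[437.1 -54.9   3. ]]
(283, 190) [[ 474.9 -102.8   85. ]]
(358, 188) [[438.6 -54.3  85. ]]
(286, 247) [[494.8 -86.1 123. ]]
(360, 248) [[462.6 -35.8 123. ]]
[[354. 115.]
 [288. 115.]
 [360. 184.]
 [282. 184.]
 [361. 241.]
 [282. 241.]]
```

```bash
python3 - <<'E'
from h import *
th=.9+np.pi/2; G=(4,50); H=np.pi/2
b=binpose((514,-37.5,63),.62,-H); p,o=tcp_for(b,G,th)
bot.movel(tcp_for(binpose((514,-37.5,63),.62,-H),G,th)[0]-110*R.from_euler('xyz',o).apply([0,0,1]),o)
bot.movel(p,o,max_speed=100)
bot.grip(0.3,40); s=bot.get_state(); print("grip",s["opening"],s["gripper_force"],s["contact_force"].round(1))
bot.movel(p+[0,0,60])
X,Y,yw=555,5,.45
for f in(.33,.67,1.):
    O=np.array([514,-37.5,63+50])*(1-f)+np.array([X,Y,80])*f
    q=tcp_for(binpose(O,.62+(yw-.62)*f,-H*(1-f)),G,th); bot.movel(q[0],q[1],max_speed=90)
q=tcp_for(binpose((X,Y,20),yw,0),G,th); bot.movel(*q,max_speed=120)
s=bot.get_state(); print(s["gripper_force"],s["opening"],s["t"])
im=imaging.capture("scene"); a=im[170:290,250:420]
im=imaging.capture("top"); c=im[140:260,240:380]
cv2.imwrite("pics/f1.png",np.hstack([cv2.resize(x,None,fx=2.5,fy=2.5,interpolation=2) for x in(a,c)]))
E
```

```text
grip 0.7147554479453467 43.390835224147395 [-2.3 -1.6  5.6]
43.703203958430095 0.7111936272248491 8.825
```

View pics/f1.png

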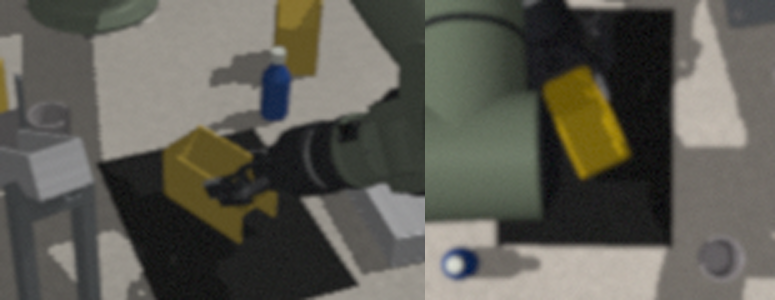

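The bin is held upright over the mat, at about (588,122) in the top crop, and looks level. I'll lower it, release and retreat, then measure it where it stands.

```bash
python3 - <<'E'
from h import *
th=.9+np.pi/2; G=(4,50); X,Y,yw=555,5,.45
q=tcp_for(binpose((X,Y,1),yw,0),G,th); print("touch",bot.movel(*q,max_speed=25,threshold=4),bot.get_state()["tcp_pos"]-q[0])
bot.grip(1.0); z=R.from_euler('xyz',q[1]).apply([0,0,1])
p=bot.get_state()["tcp_pos"]; bot.movel(p-110*z)
bot.move_ptp((430,-40,330),tool(1.2,.45,1))
s=bot.get_state(); print(s["t"])
im=imaging.capture("top"); cv2.imwrite("pics/t2.png",cv2.resize(im[100:260,200:430],None,fx=3,fy=3,interpolation=2))
hsv=cv2.cvtColor(im,cv2.COLOR_BGR2HSV); mk=cv2.inRange(hsv,(18,110,50),(38,255,255)); mk[:,:262]=0;mk[:,350:]=0;mk[:135]=0;mk[245:]=0
c=max(cv2.findContours(mk,0,1)[0],key=cv2.contourArea); P=onz(M["top"],c[:,0]+0.,60)[:,:2].astype(np.float32); print(cv2.minAreaRect(P),cv2.boxPoints(cv2.minAreaRect(P)),cv2.contourArea(c))
w=imaging.capture("wrist"); cv2.imwrite("pics/w2.png",w); print(imaging.camera_model("wrist")["position"])
np.save("w2.npy",imaging.camera_model("wrist"),allow_pickle=True)
E
```

```text
touch False [5.33985884e-02 1.21355951e-05 1.00474889e-01]Traceback (most recent call last):
  File "<stdin>", line 5, in <module>
bench.IKError: the arm cannot follow that straight line within its joint ranges
```

```bash
python3 - <<'E'
from h import *
p=bot.get_state()["tcp_pos"]; o=bot.get_state()["orientation"]; z=R.from_euler('xyz',o).apply([0,0,1])
def go(*a):
    try: bot.movel(*a); return True
    except bot.IKError: return False
print([go(p+d) for d in (-70*z,)] ) or 0
if np.linalg.norm(bot.get_state()["tcp_pos"]-p)<5: print(go(p+[-15,-7,80]) or go(p+[0,0,80]))
p=bot.get_state()["tcp_pos"]; print(p,p[2]>90)
if p[2]>85:
    bot.move_ptp(p+[-60,-20,140],tool(1.8,.45,1)); bot.move_ptp((430,-40,330),tool(1.2,.45,1))
    im=imaging.capture("top"); cv2.imwrite("pics/t2.png",cv2.resize(im[100:260,200:430],None,fx=3,fy=3,interpolation=2))
    hsv=cv2.cvtColor(im,cv2.COLOR_BGR2HSV); mk=cv2.inRange(hsv,(18,110,50),(38,255,255)); mk[:,:262]=0;mk[:,350:]=0;mk[:135]=0;mk[245:]=0
    c=max(cv2.findContours(mk,0,1)[0],key=cv2.contourArea); P=onz(M["top"],c[:,0]+0.,60)[:,:2].astype(np.float32); print(cv2.minAreaRect(P),cv2.boxPoints(cv2.minAreaRect(P)))
    m=imaging.camera_model("wrist");cv2.imwrite("pics/w2.png",imaging.capture("wrist")); np.save("w2.npy",m,allow_pickle=True); print(bot.get_state()["t"],bot.get_state()["tcp_pos"])
E
```

```text
[False]
True
[530.21441679  -6.71389123 118.89485272] True
((554.1031494140625, 4.282512664794922), (127.93547821044922, 72.01216888427734), 25.801321029663086) [[ 4.8084076e+02  8.8570271e+00]
 [ 5.1218414e+02 -5.5976158e+01]
 [ 6.2736554e+02 -2.9200172e-01]
 [ 5.9602216e+02  6.4541183e+01]]
12.6083 [431.06388563 -39.92818    328.93463737]
```

```bash
python3 -c "
import cv2,numpy as np
a=cv2.imread('pics/t2.png');b=cv2.imread('pics/w2.png')
if a is not None and b is not None:
  cv2.imwrite('pics/c2.png',np.hstack([cv2.resize(a,(400,278)),cv2.resize(b,(400,278))[:, :]]))"
```

```text
(no output)
```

View pics/c2.png

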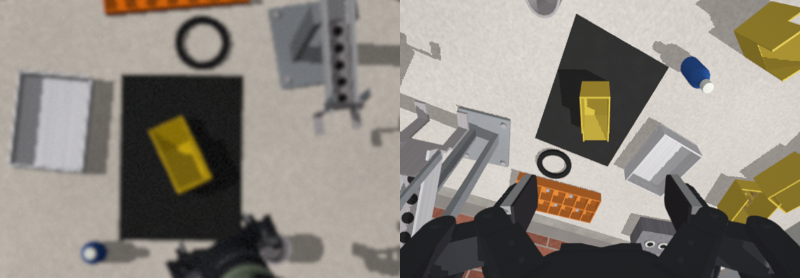

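The bin stands upright and free at (554,4.5), yaw 0.45, so step 1 is done. Before gripping it again I'll look at the gate tabs from close by.

```bash
python3 - <<'E'
from h import *
bot.move_ptp((430,-287,240),tool(.75,.185,1))
m=imaging.camera_model("wrist");cv2.imwrite("pics/w3.png",imaging.capture("wrist")); np.save("w3.npy",m,allow_pickle=True); print(bot.get_state()["t"],m["position"])
c,s=np.cos(.185),np.sin(.185); F=lambda x,y,z:[619-1+c*x-s*y,-250+s*x+c*y,z]
print(proj(m,[F(-3,23,155),F(-3,38,155),F(-35,23,155),F(-35,38,155),F(-35,-23,155),F(-35,-38,155),F(0,0,200)]).round())
E
```

```text
13.7 [ 265.55982915 -316.89320247  305.34871395]
[[342. 225.]
 [355. 225.]
 [344. 213.]
 [358. 213.]
 [300. 213.]
 [286. 213.]
 [322. 265.]]
```

View pics/w3.png

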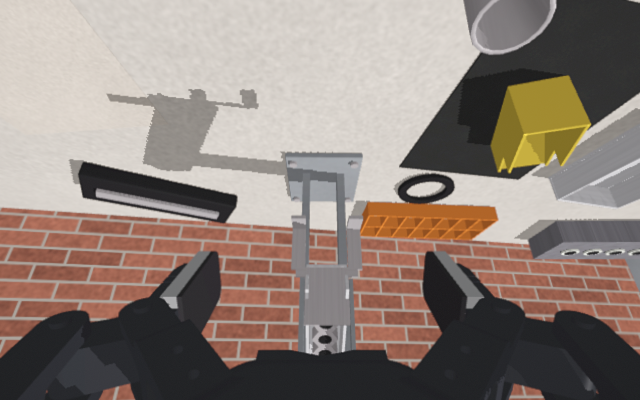

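```bash
python3 -c "
import cv2
a=cv2.imread('pics/w3.png');cv2.imwrite('pics/w3c.png',cv2.resize(a[195:285,270:385],None,fx=6,fy=6,interpolation=2))"
```

```text
(no output)
```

View pics/w3c.png

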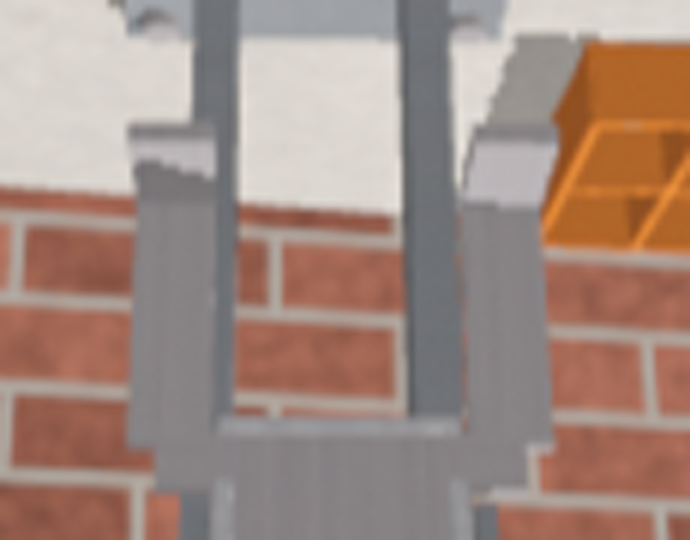

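```bash
python3 - <<'E'
from h import *
m=np.load("w3.npy",allow_pickle=True).item()
P=onz(m,[(291.3,215.5),(305.8,215.5),(349.2,215.8),(363,215.8)],155); print(P.round(1))
c=P.mean(0); d=(P[3]+P[2]-P[0]-P[1])[:2]/2; y=np.arctan2(-d[0],d[1]); print(c,np.linalg.norm(d),y)
# back-upper edges at tab/gate junction z=158
Q=onz(m,[(270+136/6,195+190/6),(270+216/6,195+180/6),(270+465/6,195+203/6),(270+548/6,195+205/6)],158); print(Q.round(1))
T=onz(M["top"],[(384,171.7),(405,168)],157); print(T)
E
```

```text
[[ 595.1 -287.5  155. ]
 [ 592.3 -272.3  155. ]
 [ 584.7 -226.6  155. ]
 [ 582.  -212.1  155. ]]
[ 588.50662009 -249.64454679  155.        ] 61.395378771968936 0.1694932979642637
[[ 618.3 -283.3  158. ]
 [ 610.8 -269.3  158. ]
 [ 613.4 -221.2  158. ]
 [ 611.5 -205.4  158. ]]
[[ 594.4031785  -223.9568771   157.        ]
 [ 605.57427828 -283.24417813  157.        ]]
```

```bash
python3 - <<'E'
from h import *
m=np.load("w3.npy",allow_pickle=True).item()
im=cv2.imread("pics/w3.png"); t=imaging.capture("top")
def ring(img,box,cm):
    x,y,w,h=box; g=(img[y:y+h,x:x+w].max(2)<50).astype(np.uint8)*255
    c=max(cv2.findContours(g,0,1)[0],key=cv2.contourArea); P=onz(cm,c[:,0]+[x,y]+0.,10)
    return cv2.minEnclosingCircle(P[:,:2].astype(np.float32))
print("ring wrist",ring(im,(385,168,75,38),m),"top",ring(t,(295,105,45,40),M["top"]))
f=lambda uv:(350+uv[0]/3.6,75+uv[1]/3.6)
print("plate corner top",onz(M["top"],[f((43,275)),f((17,107))],10).round(1).tolist(),"wrist",onz(m,[(361,153),(285,153)],10).round(1).tolist())
# sharper top crop
c=cv2.resize(t[85:185,365:425],None,fx=6,fy=6,interpolation=2); cv2.imwrite("pics/t3.png",c)
E
```

```text
ring wrist ((756.378662109375, -35.823848724365234), 52.329647064208984) top ((761.9916381835938, -33.45209884643555), 45.74550247192383)
plate corner top [[677.3, -177.8, 10.0], [825.7, -154.8, 10.0]] wrist [[668.7, -180.3, 10.0], [689.5, -292.6, 10.0]]
```

View pics/t3.png

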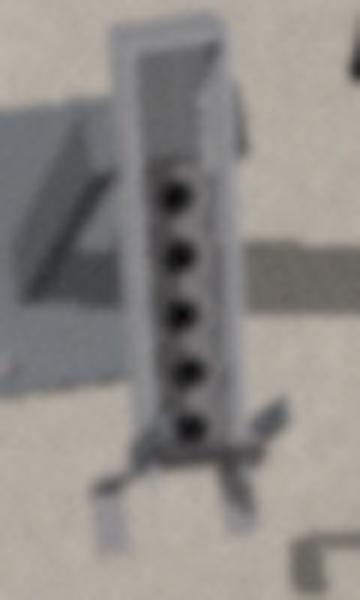

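```bash
python3 - <<'E'
from h import *
P=onz(M["top"],[(365+113/6-.4,85+552/6),(365+243/6-.4,85+531/6)],157); print(P,P.mean(0),np.linalg.norm(P[0]-P[1]))
# joint: triangulate front-edge mids of each tab, top+wrist
m=np.load("w3.npy",allow_pickle=True).item()
for a,b in(((365+113/6,85+552/6),(356.1,215.6)),((365+243/6,85+531/6),(298.5,215.6))): print(tri(M["top"],[a],m,[b]))
E
```

```text
[[ 579.42805595 -222.34392577  157.        ]
 [ 590.01634375 -283.45565891  157.        ]] [ 584.72219985 -252.89979234  157.        ] 62.022219936646806
(array([ 578.86390825, -222.1350301 ,  157.37149821]), np.float64(2.716383435545617))
(array([ 589.45608779, -282.41530358,  157.69921465]), np.float64(4.067419684392079))
```

```bash
cat >> h.py <<'E'
G2=(-40,40); TH=.75
def T2(O,yaw,tilt=0): return tcp_for(binpose(O,yaw,tilt),G2,TH)
FY=.172; FX=np.array([np.cos(FY),np.sin(FY),0]); FO=np.array([606.7,-247.7,0])
E
python3 - <<'E'
from h import *
B=(554,4.5,3)
p,o=T2(B,.45); z=R.from_euler('xyz',o).apply([0,0,1])
bot.move_ptp(p-110*z+[0,0,40],o); bot.movel(p-100*z,o); bot.movel(p,o,max_speed=110)
s=bot.get_state(); print(s["contact_force"].round(1))
bot.grip(.3,60); s=bot.get_state(); print("grip",s["opening"],s["gripper_force"])
bot.movel(p+[0,0,97])
a=FO-110*FX
bot.movel(*T2(a+[0,0,100],FY),max_speed=220)
s=bot.get_state(); print("force held",s["contact_force"].round(2),s["wrist_torque"].round(2),s["t"])
w=imaging.capture("scene")
bot.movel(*T2(a+[0,0,70],FY),max_speed=120)
# where is the bin, from top view?
im=imaging.capture("top"); cv2.imwrite("pics/t4.png",im)
hsv=cv2.cvtColor(im,cv2.COLOR_BGR2HSV); mk=cv2.inRange(hsv,(18,110,50),(38,255,255)); mk[:,:340]=0;mk[:,450:]=0;mk[:130]=0;mk[265:]=0
c=max(cv2.findContours(mk,0,1)[0],key=cv2.contourArea); print("bin bbox px",cv2.boundingRect(c))
r,O=binpose(a+[0,0,70],FY,0); print("expect corners px",proj(M["top"],r.apply([[x,y,zz] for x,zz in((-60,70),(22,70),(60,46)) for y in(31,-31)])+O).round(1).tolist())
print(cv2.approxPolyDP(c,3,True)[:,0].tolist())
E
```

```text
[-0.1 -0.5  0.6]
grip 0.7074116135067967 65.38564682006836
force held [ 0.53  0.41 -0.8 ] [-0.1   0.96  0.03] 18.8083
bin bbox px (381, 185, 32, 43)
expect corners px [[391.0, 229.1], [412.5, 225.5], [386.0, 200.5], [407.4, 197.0], [382.4, 188.1], [403.5, 184.7]]
[[402, 185], [381, 189], [386, 220], [391, 227], [412, 225]]
```

The bin is held within about 1 px of where I expected it. Next I'll move it under the tabs and lift slowly.

```bash
python3 - <<'E'
from h import *
bot.movel(*T2(FO+[0,0,70],FY),max_speed=80)
s=bot.get_state(); f0=s["contact_force"]; print("under",f0.round(2))
for z in(82,90,100,108):
    h=bot.movel(*T2(FO+[0,0,z],FY),max_speed=25,threshold=10); s=bot.get_state(); print(z,h,(s["contact_force"]-f0).round(2),s["wrist_torque"].round(2))
    if h: break
else:
    cv2.imwrite("pics/s5.png",imaging.capture("scene"))
    h=bot.movel(*T2(FO+[0,0,123],FY),max_speed=25,threshold=15); bot.dwell(1.0); s=bot.get_state(); print(h,(s["contact_force"]-f0).round(2),s["wrist_torque"].round(2))
t=imaging.capture("top"); sc=imaging.capture("scene"); w=imaging.capture("wrist")
cv2.imwrite("pics/c5.png",np.hstack([cv2.resize(t[85:185,360:430],(350,500),interpolation=2),cv2.resize(sc[185:295,210:310],(450,500),interpolation=2)])); cv2.imwrite("pics/t5.png",t)
print(bot.get_state()["t"])
# dark nut holes count along chute in top view
for n in("t4","t5"):
    g=cv2.imread(f"pics/{n}.png").min(2)[110:165,388:405]; k=(g<45).astype(np.uint8); print(n,[tuple(np.round(x)) for x in cv2.connectedComponentsWithStats(k)[3][1:]])
E
```

```text
under [ 0.22 -0.02 -2.14]
82 False [-0.51  0.31  0.67] [-0.15  0.94  0.07]
90 False [0.02 0.65 0.51] [-0.24  1.08  0.  ]
100 False [-0.67 -1.26 -2.17] [-0.34  1.39 -0.11]
108 False [-0.21  0.82 -2.8 ] [-0.3   1.46  0.03]
False [-0.53  0.24 -2.73] [-0.34  1.54  0.03]
24.9
t4 [(np.float64(5.0), np.float64(7.0)), (np.float64(6.0), np.float64(17.0)), (np.float64(7.0), np.float64(27.0)), (np.float64(8.0), np.float64(37.0)), (np.float64(8.0), np.float64(46.0))]
t5 [(np.float64(10.0), np.float64(53.0))]
```

```bash
python3 - <<'E'
from h import *
for z in(105,68): bot.movel(*T2(FO+[0,0,z],FY),max_speed=45)
bot.movel(*T2(FO-110*FX+[0,0,68],FY),max_speed=100)
bot.movel(*T2(FO-110*FX+[0,0,110],FY),max_speed=100); bot.dwell(.3)
F=[]
for _ in range(8): bot.dwell(.05); F.append(np.r_[bot.get_state()["contact_force"],bot.get_state()["wrist_torque"]])
print(np.mean(F,0).round(2),bot.get_state()["t"],bot.get_state()["gripper_force"])
t=imaging.capture("top"); sc=imaging.capture("scene")
cv2.imwrite("pics/c6.png",np.hstack([cv2.resize(t[85:265,350:440],(300,600),interpolation=2),cv2.resize(sc[170:290,190:290],(500,600),interpolation=2)]))
# IK check for pour
for hd in(.4,.6,.8,1.):
    S=np.array([603,212,80]); r=[]
    for tl in(0,.5,1.,1.4,1.7,1.85):
        ro=R.from_euler('ZY',[hd,tl]); O=S-ro.apply([60,0,43]); q=solve_ik(*tcp_for((ro,O),G2,TH)); r.append(None if q is None else np.round(q,1).tolist())
    print(hd,r)
E
```

```text
[ 0.14  0.04 -3.63 -0.24  1.34 -0.02] 28.9417 72.9365336894989
0.4 [[0.0, 0.4, -1.3, -0.9, 0.3, -0.3], [0.1, 0.2, -0.7, 0.3, 0.1, -0.2], [0.2, 0.6, 0.0, 1.2, -0.0, -0.2], [0.3, 1.1, 0.8, 1.9, -0.1, -0.1], None, None]
0.6 [[-0.1, 0.4, -1.2, -0.7, 0.5, -0.6], [0.1, 0.2, -0.7, 0.4, 0.2, -0.5], [0.2, 0.6, 0.0, 1.2, -0.1, -0.4], [0.3, 1.0, 0.8, 1.9, -0.2, -0.3], None, None]
0.8 [[-0.3, 0.4, -1.1, -0.4, 0.7, -0.9], [0.0, 0.3, -0.6, 0.5, 0.2, -0.8], [0.2, 0.6, 0.0, 1.2, -0.1, -0.6], [0.3, 1.0, 0.7, 1.8, -0.3, -0.4], None, None]
1.0 [[-0.3, 0.4, -0.9, 0.0, 0.8, -1.2], [-0.0, 0.3, -0.5, 0.6, 0.3, -1.0], [0.2, 0.6, 0.0, 1.1, -0.1, -0.8], [0.4, 0.9, 0.6, 1.7, -0.3, -0.6], None, None]
```

View pics/c6.png

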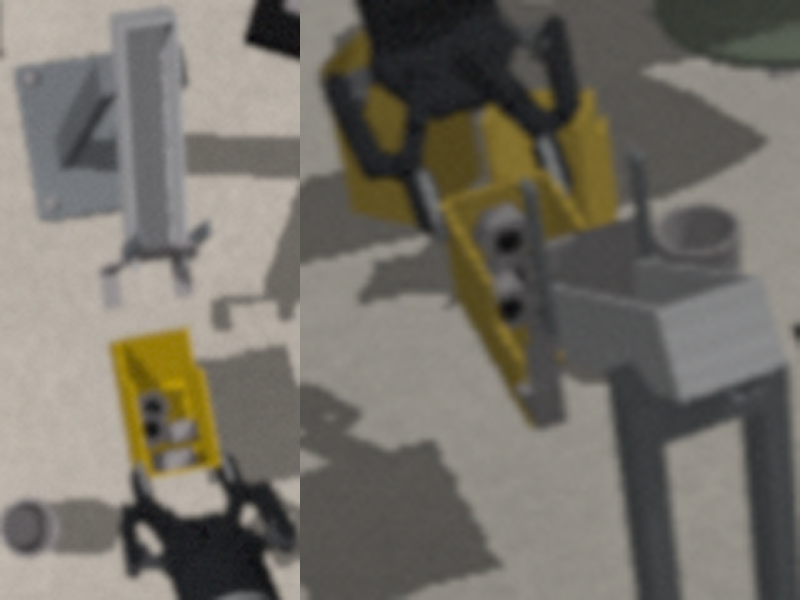

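The last picture shows an empty chute, a shut gate and nuts in the bin, around (155,415) in the left crop. I'll pour along the tray's short side, where there is more tilt to spare.

```bash
python3 - <<'E'
from h import *
for hd in(1.2,1.5,1.8):
  for S in((585,200,80),(600,205,80)):
    r=[]
    for tl in(0,.6,1.2,1.6,1.8,1.9):
        ro=R.from_euler('ZY',[hd,tl]); O=np.array(S)-ro.apply([60,0,43]); q=solve_ik(*tcp_for((ro,O),G2,TH)); r.append(None if q is None else np.round(q,1).tolist())
    print(hd,S,r)
E
```

```text
1.2 (585, 200, 80) [[-0.4, 0.5, -0.7, 0.4, 0.8, -1.6], [-0.0, 0.4, -0.4, 0.7, 0.2, -1.2], [0.3, 0.7, 0.1, 1.3, -0.3, -0.9], [0.5, 1.0, 0.7, 1.9, -0.5, -0.6], None, None]
1.2 (600, 205, 80) [[-0.4, 0.5, -0.6, 0.4, 0.8, -1.5], [-0.0, 0.4, -0.4, 0.7, 0.2, -1.2], [0.3, 0.7, 0.2, 1.3, -0.3, -0.9], [0.4, 1.1, 0.8, 1.9, -0.5, -0.6], None, None]
1.5 (585, 200, 80) [[-0.3, 0.7, -0.3, 0.9, 0.8, -2.0], [-0.0, 0.5, -0.3, 0.8, 0.2, -1.5], [0.3, 0.6, 0.0, 1.2, -0.3, -1.1], [0.5, 0.9, 0.4, 1.6, -0.6, -0.8], [0.6, 1.1, 0.7, 1.9, -0.7, -0.6], [0.6, 1.2, 0.8, 2.0, -0.8, -0.5]]
1.5 (600, 205, 80) [[-0.3, 0.7, -0.3, 0.9, 0.8, -1.9], [-0.0, 0.5, -0.2, 0.9, 0.2, -1.5], [0.3, 0.6, 0.1, 1.2, -0.3, -1.1], [0.5, 0.9, 0.5, 1.6, -0.6, -0.8], [0.6, 1.1, 0.7, 1.9, -0.7, -0.6], [0.6, 1.3, 0.9, 2.1, -0.8, -0.5]]
1.8 (585, 200, 80) [[-0.3, 0.9, 0.1, 1.3, 0.7, -2.3], [-0.0, 0.5, -0.1, 1.0, 0.2, -1.8], [0.3, 0.5, -0.1, 1.0, -0.4, -1.5], [0.5, 0.7, 0.1, 1.3, -0.7, -1.1], [0.6, 0.9, 0.2, 1.5, -0.9, -0.9], [0.7, 1.0, 0.3, 1.6, -0.9, -0.8]]
1.8 (600, 205, 80) [[-0.3, 0.9, 0.1, 1.3, 0.7, -2.3], [-0.0, 0.6, -0.1, 1.0, 0.2, -1.8], [0.3, 0.6, -0.0, 1.0, -0.4, -1.5], [0.5, 0.8, 0.2, 1.3, -0.7, -1.1], [0.6, 0.9, 0.3, 1.5, -0.9, -0.9], [0.7, 1.0, 0.4, 1.6, -0.9, -0.8]]
```

```bash
python3 - <<'E'
from h import *
hd=1.6; n=0
def PT(tl,Sz=None,sh=0):
    S=np.array([602,205+sh,130-45*min(tl/1.1,1)]); ro=R.from_euler('ZY',[hd,tl]); return tcp_for((ro,S-ro.apply([60,0,43])),G2,TH)
bot.movel(*T2((545,-110,115),.8),max_speed=160)
bot.movel(*PT(0),max_speed=160)
for tl,v in((.5,70),(.9,70),(1.15,40),(1.35,35),(1.5,35),(1.65,35),(1.8,35)): bot.movel(*PT(tl),max_speed=v)
bot.dwell(.4)
F=[]
for _ in range(8): bot.dwell(.05); F.append(bot.get_state()["contact_force"])
print(np.mean(F,0).round(2),bot.get_state()["t"],bot.get_state()["gripper_force"])
t=imaging.capture("top"); sc=imaging.capture("scene"); w=imaging.capture("wrist")
cv2.imwrite("pics/p_t.png",t);cv2.imwrite("pics/p_s.png",sc);cv2.imwrite("pics/p_w.png",w)
np.save("pw.npy",imaging.camera_model("wrist"),allow_pickle=True)
E
```

```text
[ 0.04 -0.11 -1.29] 36.7333 73.77431631088257
```

The weight dropped by 2.3 N, which is all five nuts (2.2 N). I'll bring the bin back level and put it on the mat, checking the tray on the way.

```bash
python3 - <<'E'
from h import *
hd=1.6
def PT(tl):
    S=np.array([602,205,130-45*min(tl/1.1,1)]); ro=R.from_euler('ZY',[hd,tl]); return tcp_for((ro,S-ro.apply([60,0,43])),G2,TH)
for tl in(1.3,.7,0): bot.movel(*PT(tl),max_speed=110)
bot.movel(*T2((545,-10,100),1.0),max_speed=160)
t=imaging.capture("top"); cv2.imwrite("pics/q_t.png",t)
bot.movel(*T2((554,4.5,40),.45),max_speed=130)
print("touch",bot.movel(*T2((554,4.5,2.5),.45),max_speed=25,threshold=4)); s=bot.get_state(); print(s["contact_force"].round(1),s["tcp_pos"]-T2((554,4.5,2.5),.45)[0])
bot.grip(1.0); p=s["tcp_pos"]; z=R.from_euler('xyz',s["orientation"]).apply([0,0,1])
bot.movel(p-100*z); bot.movel(p-100*z+[-30,0,120]); print(bot.get_state()["t"])
t=imaging.capture("top"); cv2.imwrite("pics/r_t.png",t)
hsv=cv2.cvtColor(t,cv2.COLOR_BGR2HSV); mk=cv2.inRange(hsv,(18,110,50),(38,255,255)); mk[:,:262]=0;mk[:,350:]=0;mk[:135]=0;mk[245:]=0
c=max(cv2.findContours(mk,0,1)[0],key=cv2.contourArea); print("bin",cv2.minAreaRect(onz(M["top"],c[:,0]+0.,60)[:,:2].astype(np.float32)))
a=cv2.imread("pics/top0.png"); d=cv2.absdiff(t,a).max(2)
sub=t[138:204,203:265]; k=(cv2.absdiff(t,a).max(2)[138:204,203:265]>35).astype(np.uint8)
st=cv2.connectedComponentsWithStats(k); print("tray diff",[(tuple(x.round()),int(y[4])) for x,y in zip(st[3][1:],st[2][1:]) if y[4]>3])
hk=((sub.max(2)<70)).astype(np.uint8); st=cv2.connectedComponentsWithStats(hk); print("dark",[(tuple(x.round()),int(y[4])) for x,y in zip(st[3][1:],st[2][1:]) if y[4]>2])
# whole-scene stray differences outside known zones
D=(d>45).astype(np.uint8); st=cv2.connectedComponentsWithStats(D); print("diffs",[(tuple(x.round()),int(y[4])) for x,y in zip(st[3][1:],st[2][1:]) if y[4]>12])
cv2.imwrite("pics/tray.png",cv2.resize(sub,None,fx=8,fy=8,interpolation=2))
E
```

```text
touch True
[ 0.6 -0.2  2.1] [0.35265057 0.15050205 2.40120503]
45.05
bin ((554.4742431640625, 3.720020294189453), (128.00509643554688, 72.40038299560547), 25.636117935180664)
tray diff [((np.float64(25.0), np.float64(21.0)), 188), ((np.float64(30.0), np.float64(39.0)), 182)]
dark [((np.float64(21.0), np.float64(14.0)), 6), ((np.float64(24.0), np.float64(24.0)), 6), ((np.float64(22.0), np.float64(38.0)), 4), ((np.float64(32.0), np.float64(39.0)), 6)]
diffs [((np.float64(393.0), np.float64(117.0)), 26), ((np.float64(394.0), np.float64(127.0)), 23), ((np.float64(394.0), np.float64(137.0)), 22), ((np.float64(396.0), np.float64(147.0)), 20), ((np.float64(227.0), np.float64(153.0)), 68), ((np.float64(396.0), np.float64(156.0)), 19), ((np.float64(229.0), np.float64(164.0)), 95), ((np.float64(321.0), np.float64(201.0)), 1989), ((np.float64(233.0), np.float64(177.0)), 159), ((np.float64(350.0), np.float64(295.0)), 4089), ((np.float64(462.0), np.float64(314.0)), 6713), ((np.float64(271.0), np.float64(304.0)), 3270), ((np.float64(57.0), np.float64(348.0)), 5539), ((np.float64(242.0), np.float64(363.0)), 5100), ((np.float64(404.0), np.float64(324.0)), 41), ((np.float64(5.0), np.float64(356.0)), 51), ((np.float64(437.0), np.float64(382.0)), 1438), ((np.float64(334.0), np.float64(358.0)), 45), ((np.float64(323.0), np.float64(380.0)), 364), ((np.float64(352.0), np.float64(391.0)), 302), ((np.float64(285.0), np.float64(391.0)), 29), ((np.float64(407.0), np.float64(393.0)), 42), ((np.float64(303.0), np.float64(396.0)), 213), ((np.float64(370.0), np.float64(397.0)), 64)]
```

```bash
python3 - <<'E'
from h import *
t=cv2.imread("pics/r_t.png"); r,O=binpose((554,4.5,3),.45,0)
c=proj(M["top"],r.apply([[x,y,z] for x,y,z in((-52,-24,60),(-52,24,60),(45,24,40),(45,-24,40))])+O).astype(np.int32)
k=np.zeros(t.shape[:2],np.uint8); cv2.fillPoly(k,[c],1); hs=cv2.cvtColor(t,cv2.COLOR_BGR2HSV); v=hs[k>0]; g=(v[:,1]<100).sum(); print("grey px in bin",g,len(v))
s=bot.get_state(); print(s["contact_force"].round(1),s["opening"])
if g<8: print(bot.sign_off())
E
```

```text
grey px in bin 0 533
[-0.5 -0.2  0.2] 1.000814591615279
the job is handed in; nothing more can be done
None
```

I handed the job in at about 45 s: all five nuts went into the tray by the bin's weight loss on pouring (I could make out only four nut holes in the tray picture), and the empty bin stands free and upright on the mat. The gate looked shut in the last picture I viewed, before pouring.

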